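Find the slack slab-roller lever and red-collar it

TASK

One of the three slab-roller levers has a worn hinge pin. Take the levers by the knob and rock them gently from side to side, first to the robot's left and then to its right until each comes up against its stop, to feel which one is loose, never pushing hard enough to tear its rubber mount. Then reject the loose one: put the red collar over its lever so that it lies flat on the block, let go, and leave the mug, bowl and leaf where they are.

Things in the scene. Friction and masses are not known exactly. Their poses are not given: they have to be found in the camera images.
- pivot_a: one of three look-alike lever pivots, bolted down: steel foot 80 x 70 x 12 mm (x, y, z), 8 mm rubber pad, blue block 60 x 60 mm with its flat top at 55 mm, upright steel lever (rod 14 mm thick) with a black ball knob. Origin: centre of the foot's underside, on the table; z up, x along the brass hinge pin, y the way the lever rocks. Yaw within 0.6 rad, so +y is roughly the robot's left
- knob_a (a point): centre of the 24 mm ball knob of pivot_a, 100 mm above the table, 70 mm above the hinge pin, at the start within 1 mm of over the origin of pivot_a. Play at the knob: sound under 1 mm in all, loose about 6.3 mm to either side of upright; a loose lever takes about 2 N to swing and stays where it is left
- top_a (a point): centre of the flat top of pivot_a's block, 55 mm above the table; axes as pivot_a. A lever at its stop tips the block on its rubber pad (these axes tip too): about 1 mm at the knob for 8.5 N of side push, springing back; the pad tears at about 18 N (2.2 mm at the knob). 8 N is ample to feel the stop
- pivot_b: one of three look-alike lever pivots, bolted down: steel foot 80 x 70 x 12 mm (x, y, z), 8 mm rubber pad, blue block 60 x 60 mm with its flat top at 55 mm, upright steel lever (rod 14 mm thick) with a black ball knob. Origin: centre of the foot's underside, on the table; z up, x along the brass hinge pin, y the way the lever rocks. Yaw within 0.6 rad, so +y is roughly the robot's left
- knob_b (a point): centre of the 24 mm ball knob of pivot_b, 100 mm above the table, 70 mm above the hinge pin, at the start within 1 mm of over the origin of pivot_b. Play at the knob: sound under 1 mm in all, loose about 6.3 mm to either side of upright; a loose lever takes about 2 N to swing and stays where it is left
- top_b (a point): centre of the flat top of pivot_b's block, 55 mm above the table; axes as pivot_b. A lever at its stop tips the block on its rubber pad (these axes tip too): about 1 mm at the knob for 8.5 N of side push, springing back; the pad tears at about 18 N (2.2 mm at the knob). 8 N is ample to feel the stop
- pivot_c: one of three look-alike lever pivots, bolted down: steel foot 80 x 70 x 12 mm (x, y, z), 8 mm rubber pad, blue block 60 x 60 mm with its flat top at 55 mm, upright steel lever (rod 14 mm thick) with a black ball knob. Origin: centre of the foot's underside, on the table; z up, x along the brass hinge pin, y the way the lever rocks. Yaw within 0.6 rad, so +y is roughly the robot's left
- knob_c (a point): centre of the 24 mm ball knob of pivot_c, 100 mm above the table, 70 mm above the hinge pin, at the start within 1 mm of over the origin of pivot_c. Play at the knob: sound under 1 mm in all, loose about 6.3 mm to either side of upright; a loose lever takes about 2 N to swing and stays where it is left
- top_c (a point): centre of the flat top of pivot_c's block, 55 mm above the table; axes as pivot_c. A lever at its stop tips the block on its rubber pad (these axes tip too): about 1 mm at the knob for 8.5 N of side push, springing back; the pad tears at about 18 N (2.2 mm at the knob). 8 N is ample to feel the stop
- collar: red plastic reject collar: a plain upright ring, 54 mm outside and 42 mm inside diameter, 34 mm tall, 45 g, standing on the table nearer the robot than the pivots. Origin: centre of its underside, z along its axis. It passes freely over a knob and either end may be down
- mug: bystander: blue mug, 72 mm wide, 80 mm tall, behind the pivots. Origin: centre of its underside
- bowl: bystander: small terracotta bowl, 90 mm wide, 45 mm tall, behind the pivots. Origin: centre of its underside
- leaf: bystander: bisque clay leaf lying flat, about 65 x 80 mm, 10 mm thick, on the left near the robot. Origin: centre of its underside
- collar_mid (a point): middle of the collar, on its axis, 17 mm above its underside; z along the axis
Mind the look-alikes: they are no part of the job. What is shaped like the pivot_b but purple is not meant. There is more than one size of the collar; the job needs the larger.

How it is judged:
On the way, in this order (a step that is already met when the one before it is completed fails the run):
1. a lever with play is rocked to the robot's left (its +y), its knob at least 5 mm off the block's middle line ((y of knob_a in the frame of top_a above 0.005 m or y of knob_b in the frame of top_b above 0.005 m or y of knob_c in the frame of top_c above 0.005 m)), for 0.05 s.
2. then a lever with play is rocked to the robot's right (its -y), its knob at least 5 mm off the block's middle line ((y of knob_a in the frame of top_a below -0.005 m or y of knob_b in the frame of top_b below -0.005 m or y of knob_c in the frame of top_c below -0.005 m)), for 0.05 s.
At the end, for the whole second after the job is handed in: the red collar surrounds the loose lever (axis within 18 mm of the block's middle in x and y), flat on the block top (within 4 mm and 0.10 rad), released and at rest. The judge knows the loose lever by its knob, sunk 0.1 mm on the worn pin, too little to measure (((z of knob_a in the frame of top_a below 0.04495 m and x of collar_mid in the frame of top_a between -0.018 and 0.018 m and y of collar_mid in the frame of top_a between -0.018 and 0.018 m and z of collar_mid in the frame of top_a between 0.013 and 0.021 m and angle between the z axis of collar_mid and the z axis of top_a, either way round below 0.1 rad) or (z of knob_b in the frame of top_b below 0.04495 m and x of collar_mid in the frame of top_b between -0.018 and 0.018 m and y of collar_mid in the frame of top_b between -0.018 and 0.018 m and z of collar_mid in the frame of top_b between 0.013 and 0.021 m and angle between the z axis of collar_mid and the z axis of top_b, either way round below 0.1 rad) or (z of knob_c in the frame of top_c below 0.04495 m and x of collar_mid in the frame of top_c between -0.018 and 0.018 m and y of collar_mid in the frame of top_c between -0.018 and 0.018 m and z of collar_mid in the frame of top_c between 0.013 and 0.021 m and angle between the z axis of collar_mid and the z axis of top_c, either way round below 0.1 rad)) and linear speed of collar below 0.01 m/s); the robot touches nothing.
It fails at once if a block is forced over on its rubber pad by more than 0.026 rad (about 18 N of side push at the knob) (angle between the z axis of top_a and the z axis of pivot_a, either way round above 0.026 rad or angle between the z axis of top_b and the z axis of pivot_b, either way round above 0.026 rad or angle between the z axis of top_c and the z axis of pivot_c, either way round above 0.026 rad).
It fails at once if the mug, the bowl or the leaf is moved by more than 20 mm (distance of any of mug, bowl, leaf from where it was at the start of the episode above 0.02 m).
It also fails if it takes over 72 s, if anything falls off the work surface, if the arm or the gripper's body presses on something with over 40 N, if the wrist force passes 120 N, or if a joint passes its speed limit or range.

ROBOT

A 7-joint arm with a two-finger parallel gripper is mounted at the origin on the work surface. World frame = base frame: x ahead of the robot, y to its left, z up, the work surface at z = 0. Lengths are in m, angles in rad, forces in N, time in s.
With the tool pointing down it reaches from about 0.4 to 0.875 m from the base axis. Payload 4.4 kg.
Tool frame: the origin (TCP) lies at the very end of the fingers, on their centre line; the grasp point (between the pads) lies 19 mm behind it (bot.grip_point_offset is the distance from the TCP to the grasp point, in m); y points along the fingers, x is the direction in which the jaws open and shut, and the axes are right-handed (so a half turn about y gives the same grasp; the last joint's range is limited). The gripper opens to 85 mm and grips with 20 to 120 N. Pads are 22 mm wide; open, the fingers measure 114 mm over their backs; the gripper's body (76 mm by 85 mm) begins 54 mm behind the grasp point. The pads swing forward as they close: fully open they stand 13 mm farther back than shut.
Start: joints at [-1.311, 0.628, 0.038, 1.517, -0.027, 0.996, -0.02], TCP at [0.208, 0.616, 0.192] pointing down, gripper open.
Joint ranges: [-3.06, 3.06], [-0.37, 2.12], [-1.25, 1.32], [0.18, 2.47], [-1.1, 4.24], [0.23, 1.98], [-2.94, 2.94]. Speed limits (rad/s): [2.57, 2.57, 3.14, 3.14, 3.14, 3.14, 3.14].

INTERFACE

Orientations are given as a rotation vector (axis times angle).
In Python, from plant import bot gives the robot as it stands. Calls block until the motion is done:
- bot.move_pose(position, orientation): joint-space move of the TCP to a pose.
- bot.move_linear(position, speed=0.15, attitude=None, threshold=None): straight line of the TCP; attitude=None keeps the orientation; speed is the mean speed in m/s. With threshold (N) it stops when the force on the tool has changed by that much, and returns True; else False.
- bot.move_j(angles): joint-space move.
- bot.gripper_to(opening, newtons=None): finger opening in m; newtons is the grip in N (None keeps the last); returns when the fingers have stopped.
- bot.sleep(seconds).
- bot.solve_ik(position, orientation): joint angles nearest the present ones, or None.
- bot.get_state(): the state.
- bot.camera(name): name is "scene" or "top" or "wrist"; returns a dict with "img" (400x640x3 uint8, blue, green, red), "fx", "fy", "cx", "cy" (pixels), "distortion" ([k1, k2, p1, p2, k3] as OpenCV has them; the pictures are not rectified), "pose" (4x4, takes a point from camera to world coordinates); the wrist camera has in their place "hand_eye" (4x4, takes a point from camera to tool coordinates, whose origin is the TCP and whose axes are the tool frame's). Camera axes: x right, y down, z forward; pixel columns grow to the right and rows downward; lengths in m; the calibration is good to about 2 mm. A picture is of the moment at which its call begins: read the wrist's pose just before it. There is no depth.
A pose or a line that the arm cannot do raises bot.MotionError and nothing moves.
- bot.hand_in(): hands the job in, once; it reports no verdict.
Trained networks look in a picture, given as the dict that the camera call returned (one of the last four; its "shot" number tells which), for a name from the list of things; names that differ only in an ending like _2 or _b are one class to them, and where a whole thing is asked for, a point or a joint stands for the part that bears it (a point fixed in the world has none). Each returns a list of dicts, best first, with "score" (0 to 1); they miss things now and then, are a little off and sometimes report something else, mostly with a low value. They report only what shows in the picture. A call takes as long as a camera call. They do not tell look-alikes from the thing itself.
- bot.recognise(picture, thing): "xy" ([column, row] in pixels, amid what is visible of it).
The state is a dict: "t": time; "qpos": joint angles; "joint_vel": joint speeds; "effort": joint torques, N m; "eef_pos": TCP position; "tool_rot": TCP orientation; "force": force on the tool from outside, world axes, zero at the start; "torque": the same for the moment, N m; "gripper_width": finger opening in m.
Only numpy, scipy, OpenCV 4.12 (cv2) and the standard library are available. Lean on these libraries where they do the work, as an engineer would, in place of code of your own. Each camera call takes 0.05 s, during which the arm holds its last target. There are 200 camera calls.

## Working session

There is one attempt and no reset: what is moved stays moved. The work goes in short steps, each a Python script; the robot and the scene stay as the last script left them, time stands still between calls to the robot, and variables do not carry over. Pictures are saved under pics/ and viewed, about 8 in all and at most 12, crops included, and the job is handed in when it is done.

```bash
ls; mkdir -p pics
python3 - <<'E'
from plant import bot
import cv2
for n in ["scene","top"]:
    p=bot.camera(n); cv2.imwrite(f"pics/{n}0.png",p["img"])
    print(n,p["fx"],p["cx"],p["cy"],p["distortion"],p["pose"])
    for th in ["pivot_a","knob_a","collar","mug","bowl","leaf"]:
        print(th,[(d["xy"],round(d["score"],2)) for d in bot.recognise(p,th)])
s=bot.get_state();print(s["t"],s["tool_rot"],s["force"],s["gripper_width"])
E
```

```text
pics
scene 394.8496333541687 321.17451240232964 199.00366814302282 [-0.03602716  0.          0.          0.          0.        ] [[-0.70436657  0.40506055 -0.58291824  1.08356501]
 [ 0.70980157  0.41005559 -0.57274439  0.50739501]
 [ 0.00703273 -0.81717829 -0.57634207  0.56551451]
 [ 0.          0.          0.          1.        ]]
pivot_a [([383.2, 274.0], 0.67), ([238.0, 177.8], 0.63), ([288.6, 165.1], 0.58), ([290.4, 223.7], 0.57), ([168.4, 197.6], 0.56)]
knob_a [([385.1, 250.0], 0.78), ([287.2, 142.7], 0.7), ([233.9, 159.3], 0.55), ([289.8, 199.5], 0.55), ([165.0, 175.5], 0.55), ([236.9, 180.8], 0.29)]
collar [([355.2, 188.3], 0.7), ([374.9, 214.3], 0.62)]
mug [([287.8, 271.5], 0.73)]
bowl [([214.6, 217.3], 0.66), ([239.9, 175.6], 0.63)]
leaf [([489.9, 260.2], 0.79)]
top 421.29261183837787 317.7773922914796 198.20015131389272 [-0.06012546  0.          0.          0.          0.        ] [[ 0.03087629 -0.99897897  0.03297976  0.54624678]
 [-0.99940691 -0.03035256  0.0162648   0.02975767]
 [-0.01524718 -0.0334624  -0.99932367  1.23265338]
 [ 0.          0.          0.          1.        ]]
pivot_a [([405.2, 239.2], 0.91), ([433.0, 130.3], 0.75), ([253.5, 182.5], 0.66), ([418.2, 186.0], 0.57), ([339.6, 178.8], 0.56)]
knob_a [([414.5, 240.9], 0.57), ([440.1, 125.7], 0.43)]
collar [([342.8, 254.2], 0.49), ([300.2, 240.9], 0.37)]
mug [([298.5, 135.6], 0.75)]
bowl [([390.5, 136.9], 0.72)]
leaf [([215.7, 247.0], 0.74), ([390.1, 135.7], 0.17)]
0.7 [-1.34588102 -0.96587219  0.965908  ] [-0.56984365  0.19836937  0.37012251] 0.0850832945829846
```

Run:
```python
import cv2
a=cv2.imread("pics/top0.png")[80:300,180:480]
cv2.imwrite("pics/topc.png",cv2.resize(a,None,fx=2.66,fy=2.66,interpolation=cv2.INTER_CUBIC))
```

```text
(no output)
```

View pics/topc.png

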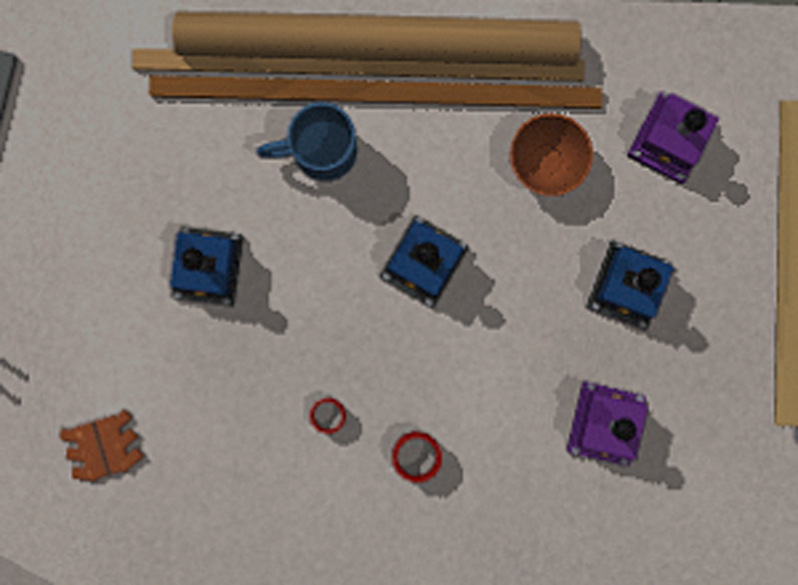

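View pics/scene0.png

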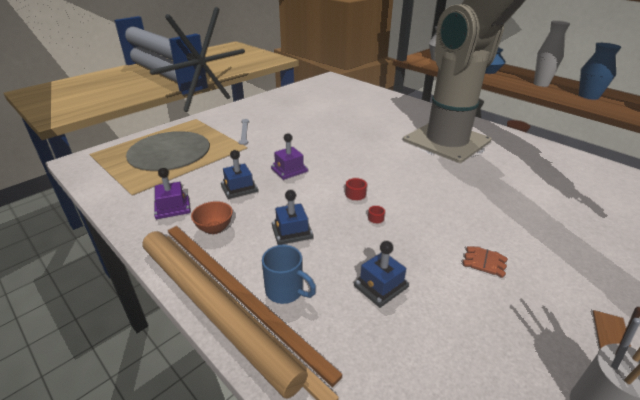

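Job candidates, in full top-image pixels: the blue pivots are at about (257,180), (340,177) and (418,187). The purple look-alikes at (433,130) and (410,240) are excluded. There are two red rings, at about (303,236) and (337,252). The second is visibly larger in both views, so it is the collar I need. Next I'll measure from colour masks.

```bash
cat > h.py <<'E'
import numpy as np, cv2
from scipy.spatial.transform import Rotation as R
def world(p,uv,z,pose=None):
    K=np.array([[p["fx"],0,p["cx"]],[0,p["fy"],p["cy"]],[0,0,1]])
    n=cv2.undistortPoints(np.array(uv,float).reshape(-1,1,2),K,np.array(p["distortion"],float))[:,0]
    T=np.array(p["pose"]) if pose is None else pose
    d=np.c_[n,np.ones(len(n))]@T[:3,:3].T
    o=T[:3,3]; s=(z-o[2])/d[:,2]
    return o+d*s[:,None]
def down(yaw):
    "tool y down, tool x (jaw direction) along world angle yaw"
    x=np.array([np.cos(yaw),np.sin(yaw),0]); y=np.array([0,0,-1.])
    return R.from_matrix(np.c_[x,y,np.cross(x,y)]).as_rotvec()
def blobs(img,lo,hi,amin):
    m=cv2.inRange(cv2.cvtColor(img,cv2.COLOR_BGR2HSV),lo,hi)
    cs=cv2.findContours(m,cv2.RETR_EXTERNAL,cv2.CHAIN_APPROX_NONE)[0]
    return [c[:,0].astype(float) for c in cs if cv2.contourArea(c)>amin]
E
python3 - <<'E'
from h import *
from plant import bot
p=bot.camera("top"); img=p["img"]
def rep(n,bl,z):
    for c in bl:
        w=world(p,c,z)[:,:2]; r=cv2.minAreaRect((w*1000).astype(np.float32))
        print(n,c.mean(0).round(),"ctr",np.round(r[0],1),"size",np.round(r[1],1),"ang",round(r[2],1))
rep("blue",blobs(img,(100,120,40),(122,255,255),80),.055)
rep("red",blobs(img,(0,170,50),(6,255,255),15)+blobs(img,(174,170,50),(180,255,255),15),.034)
print([bot.get_state()["force"].round(2) for _ in range(3)])
E
```

```text
blue [418. 186.] ctr [ 628.9 -231.9] size [63.1 60.3] ang 71.2
blue [255. 179.] ctr [634.6 226.2] size [59.9 59.9] ang 85.9
blue [339. 177.] ctr [647.6  -9.9] size [59.9 59.7] ang 61.4
blue [298. 134.] ctr [774.4 113. ] size [98.4 72.1] ang 73.8
red [336. 251.] ctr [436.9  -7.8] size [50.1 48.1] ang 46.8
red [303. 236.] ctr [477.1  87.9] size [34.1 34.1] ang 1.8
[array([-0.15,  0.28,  0.05]), array([-0.15,  0.28,  0.05]), array([-0.15,  0.28,  0.05])]
```

```bash
cat > rock.py <<'E'
from h import *
from plant import bot
import sys
P={"L":(.6346,.2262,-4.1),"M":(.6476,-.0099,-28.6),"R":(.6289,-.2319,-18.8)}
def pose_over(x,y,ang,z):
    best=None
    for k in (0,np.pi):
        q=bot.solve_ik([x,y,z],down(ang+k))
        if q is not None:
            c=np.max(np.abs(np.array(q)-bot.get_state()["qpos"]))
            if best is None or c<best[0]: best=(c,ang+k)
    bot.move_pose([x,y,z],down(best[1])); return best
def rock(n):
    x,y,d=P[n]; a=np.radians(d)+np.pi/2; u=np.array([np.cos(a),np.sin(a),0])
    c=np.array([x,y,.078])
    print(n,pose_over(x,y,a,.16))
    bot.gripper_to(.040,20)
    print("down hit",bot.move_linear(c,.08,threshold=5),bot.get_state()["eef_pos"].round(4),bot.get_state()["gripper_width"])
    if abs(bot.get_state()["eef_pos"][2]-.078)>.004: return
    out=[]
    for s in (1,-1):
        f0=bot.get_state()["force"]@u
        hit=bot.move_linear(c+s*.021*u,.008,threshold=5.5)
        st=bot.get_state(); e=(st["eef_pos"]-c)@u; out.append(e)
        bot.sleep(.1)
        print("dir",s,"hit",hit,"at mm",round(e*1000,2),"df",round(st["force"]@u-f0,2),"then",round(bot.get_state()["force"]@u-f0,2))
        if s==1: bot.move_linear(c,.04)
    g=bot.get_state()["gripper_width"]
    print("play mm",round((out[0]-out[1]-g+.024)*1000,2),"knob mid mm",round(sum(out)*500,2),"t",bot.get_state()["t"])
    m=sum(out)/2
    bot.move_linear(c+m*u,.03)
    return u,m,out
E
python3 - <<'E'
from rock import *
rock("L")
E
```

```text
L (np.float64(1.1306885553552697), np.float64(1.499237827463129))
down hit False [0.6352 0.2264 0.0787] 0.04035071954022937
dir 1 hit False at mm 20.97 df -0.18 then 0.4
dir -1 hit False at mm -20.95 df 0.13 then 0.25
play mm 26.46 knob mid mm 0.01 t 10.9333
```

The fingers met nothing, so I'll look before going on.

Run:
```python
from plant import bot
import cv2,numpy as np
s=bot.get_state();print(s["eef_pos"],s["tool_rot"])
a=bot.camera("scene");b=bot.camera("wrist");print(b["hand_eye"],b["fx"])
i=cv2.resize(a["img"][180:330,300:500],(640,480),interpolation=cv2.INTER_CUBIC)
cv2.imwrite("pics/s1.png",np.hstack([cv2.resize(i,(400,300)),cv2.resize(b["img"],(400,300))]))
```

```text
[0.63458968 0.22588426 0.07795198] [-1.24249923 -1.15593045  1.15650188]
[[ 9.99998110e-01  1.39886949e-03  1.35011007e-03  7.28496315e-04]
 [-8.17681210e-04 -3.27415998e-01  9.44879937e-01 -1.81531631e-01]
 [ 1.76381135e-03 -9.44879255e-01 -3.27414236e-01  8.43726363e-02]
 [ 0.00000000e+00  0.00000000e+00  0.00000000e+00  1.00000000e+00]] 314.6942429293062
```

View pics/s1.png

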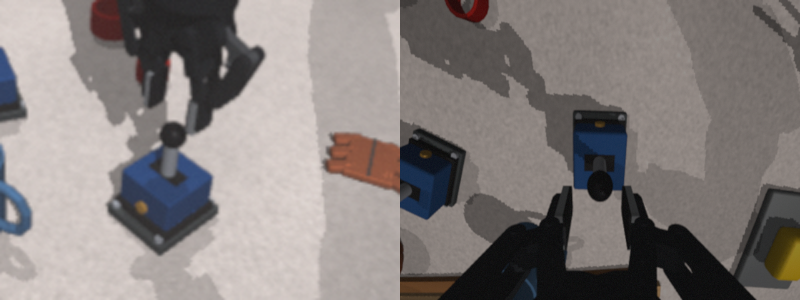

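Run:
```python
from h import *
from plant import bot
s=bot.get_state()
def proj(p,T,X):
    K=np.array([[p["fx"],0,p["cx"]],[0,p["fy"],p["cy"]],[0,0,1]]);I=np.linalg.inv(T)
    return cv2.projectPoints(np.array(X,float),cv2.Rodrigues(I[:3,:3])[0],I[:3,3],K,np.array(p["distortion"],float))[0][:,0].round(1)
T=np.eye(4);T[:3,:3]=R.from_rotvec(s["tool_rot"]).as_matrix();T[:3,3]=s["eef_pos"]
print(T.round(3))
X=[s["eef_pos"],[.6346,.2262,.1],[.6346,.2262,.055]]
a=bot.camera("scene");b=bot.camera("wrist")
print("scene",proj(a,np.array(a["pose"]),X)); 
W=T@np.array(b["hand_eye"]);print("wrist",proj(b,W,X))
for p,Tc in((a,np.array(a["pose"])),(b,W)):
    for d in bot.recognise(p,"knob_a"): print(d["xy"],round(d["score"],2),world(p,[d["xy"]],.1,Tc).round(4))
    for c in blobs(p["img"],(100,120,40),(122,255,255),80): print("blue",c.mean(0).round(),world(p,[c.mean(0)],.055,Tc).round(3))
```

```text
[[ 0.072 -0.    -0.997  0.635]
 [ 0.997 -0.     0.072  0.226]
 [-0.    -1.     0.     0.078]
 [ 0.     0.     0.     1.   ]]
scene [[384.4 255.6]
 [385.9 246.5]
 [383.3 265. ]]
wrist [[313.2 229.1]
 [313.7 245.4]
 [313.9 215.2]]
[383.5, 252.8] 0.71 [[0.6504 0.2332 0.1   ]]
[289.5, 144.6] 0.52 [[ 0.4997 -0.1808  0.1   ]]
[167.1, 177.5] 0.45 [[ 0.7972 -0.2538  0.1   ]]
[289.8, 202.2] 0.44 [[0.6658 0.0081 0.1   ]]
[233.1, 160.1] 0.43 [[ 0.6478 -0.2153  0.1   ]]
[293.6, 218.7] 0.42 [[0.6965 0.0537 0.1   ]]
[383.2, 274.0] 0.3 [[0.6907 0.2635 0.1   ]]
blue [384. 269.] [[0.642 0.232 0.055]]
blue [292. 219.] [[0.662 0.007 0.055]]
blue [237. 173.] [[ 0.636 -0.226  0.055]]
blue [185.  75.] [[ 0.338 -1.012  0.055]]
blue [495.  60.] [[-0.804 -0.223  0.055]]
blue [179.  48.] [[ 0.15  -1.406  0.055]]
blue [195.  41.] [[ 0.022 -1.474  0.055]]
blue [127.  31.] [[ 0.173 -1.969  0.055]]
[317.4, 241.3] 0.8 [[0.6321 0.2285 0.1   ]]
[9.3, 255.4] 0.73 [[0.6298 0.0432 0.1   ]]
blue [211. 380.] [[0.785 0.125 0.055]]
blue [ 36. 249.] [[0.648 0.014 0.055]]
blue [318. 212.] [[0.633 0.23  0.055]]
```

Run:
```python
from plant import bot
import cv2,numpy as np
print(bot.grip_point_offset,bot.get_state()["gripper_width"],bot.get_state()["t"])
a=bot.camera("scene");b=bot.camera("wrist")
i=cv2.resize(a["img"][195:295,335:445],(440,400),interpolation=cv2.INTER_CUBIC)
j=cv2.resize(b["img"][180:380,230:410],(360,400),interpolation=cv2.INTER_CUBIC)
cv2.imwrite("pics/s2.png",np.hstack([i,j]))
```

```text
0.0187 0.04011734864119666 12.0833
```

View pics/s2.png

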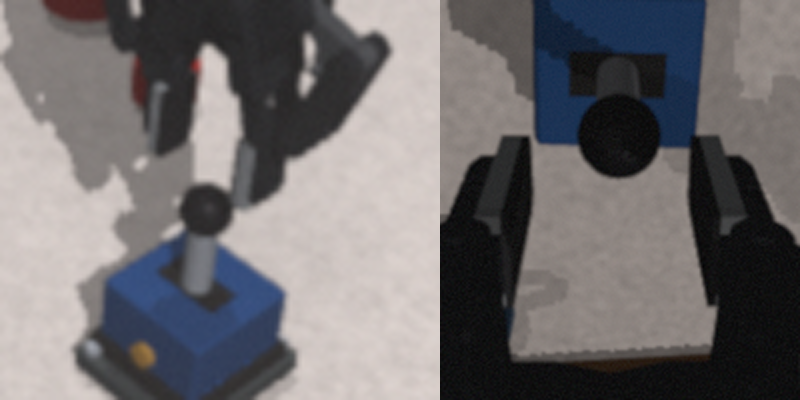

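Both views put the pad tips about 40 mm short of the reported TCP at this opening: the wrist depth gives −41 mm and the scene gives z≈0.118 with the TCP at 0.078. So the fingers passed over the knob. I'll lower the target by that amount, still descending with force guarding.

```bash
sed -i 's/\.078/ZC/g; s/^P=/ZC=.052\nP=/; s/"L":(.6346,.2262/"L":(.6340,.2275/' rock.py; grep -n ZC rock.py
python3 - <<'E'
from rock import *
bot.sleep(.1)
rock("L")
E
```

```text
4:ZC=.052
16:    c=np.array([x,y,ZC])
20:    if abs(bot.get_state()["eef_pos"][2]-ZC)>.004: return
L (np.float64(0.1583758514095509), np.float64(1.499237827463129))
down hit False [0.6345 0.2276 0.0526] 0.04029409614904467
dir 1 hit True at mm 9.35 df -0.07 then -0.81
dir -1 hit True at mm -7.72 df 0.71 then 0.42
play mm 0.83 knob mid mm 0.81 t 18.0
```

Run:
```python
from rock import *
e=bot.get_state()["eef_pos"]; bot.move_linear([e[0],e[1],.12],.12)
r=rock("M")
print(r)
```

```text
M (np.float64(0.3003271846639709), np.float64(1.0716321607245183))
down hit False [ 0.6481 -0.0099  0.0526] 0.03990221417180725
dir 1 hit True at mm 8.87 df -1.89 then -1.23
dir -1 hit True at mm -8.13 df 1.42 then 2.16
play mm 0.93 knob mid mm 0.37 t 25.3917
(array([0.47869186, 0.87798298, 0.        ]), np.float64(0.0003692891375890132), [np.float64(0.0088731338773788), np.float64(-0.008134555602200774)])
```

Run:
```python
from rock import *
e=bot.get_state()["eef_pos"]; bot.move_linear([e[0],e[1],.12],.12)
r=rock("R")
print(r)
```

```text
R (np.float64(0.45957772300933164), np.float64(1.2426744274199626))
down hit False [ 0.6294 -0.2321  0.0526] 0.04026358254849151
dir 1 hit True at mm 11.87 df -0.8 then 0.08
dir -1 hit True at mm -17.0 df -0.85 then -0.44
play mm 12.81 knob mid mm -2.56 t 33.6583
(array([0.3222657 , 0.94664926, 0.        ]), np.float64(-0.0025621827190258724), [np.float64(0.011872262508308947), np.float64(-0.01699662794636069)])
```

The right-hand lever is loose, with 12.8 mm of play against 0.8 and 0.9 for the others. I'll centre it, then look at the collar from close by.

Run:
```python
from rock import *
x,y,d=P["R"];a=np.radians(d)+np.pi/2;u=np.array([np.cos(a),np.sin(a),0])
c=np.array([x,y,ZC])
print("centre hit",bot.move_linear(c+(-.00256+.0081)*u,.02,threshold=5.5))
bot.move_linear(c-.00256*u,.04)
e=bot.get_state()["eef_pos"]; bot.move_linear([e[0],e[1],.14],.15)
pose_over(.4369,-.0078,a,.10)
bot.gripper_to(.080,30); bot.sleep(.2)
s=bot.get_state();T=np.eye(4);T[:3,:3]=R.from_rotvec(s["tool_rot"]).as_matrix();T[:3,3]=s["eef_pos"]
b=bot.camera("wrist");W=T@np.array(b["hand_eye"])
for q in blobs(b["img"],(0,150,40),(8,255,255),60)+blobs(b["img"],(172,150,40),(180,255,255),60):
    r=cv2.minAreaRect((world(b,q,.034,W)[:,:2]*1000).astype(np.float32));print(q.mean(0),cv2.boundingRect(q.astype(np.float32)),np.round(r[0],1),np.round(r[1],1))
print(s["eef_pos"],s["t"],s["gripper_width"])
cv2.imwrite("pics/w3.png",b["img"])
```

```text
centre hit False
[429.6627907  191.79651163] (408, 173, 49, 45) [468.1  87. ] [43.5 35.4]
[315.27149321 184.50678733] (284, 157, 63, 65) [432.7  -5. ] [51.5 55.5]
[ 0.43691904 -0.00778005  0.10001685] 37.7167 0.079711857228296
```

View pics/w3.png

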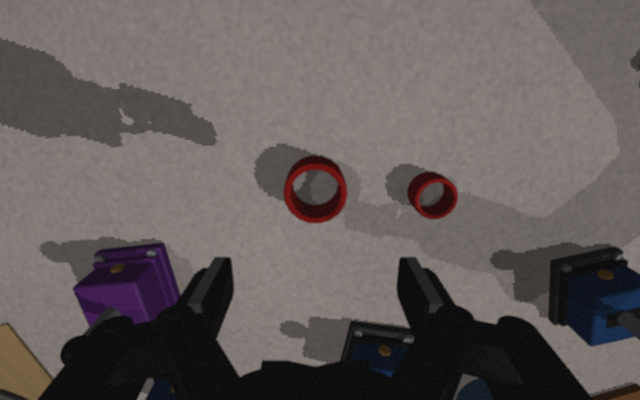

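The picture shows the larger red ring at (315,189), between the jaws in column. The smaller one at (432,195) is clear of the right finger. At 80 mm opening the pad tips are about 48 mm behind the TCP. Now I'll grasp the larger ring.

Run:
```python
from rock import *
bot.sleep(.05)
print("hit",bot.move_linear([.436,-.006,-.032],.1,threshold=6),bot.get_state()["eef_pos"])
bot.gripper_to(.045,25); print("w",bot.get_state()["gripper_width"])
e=bot.get_state()["eef_pos"]; bot.move_linear([e[0],e[1],.09],.15)
s=bot.get_state();print(s["gripper_width"],s["force"],s["t"])
b=bot.camera("wrist");c=bot.camera("scene")
cv2.imwrite("pics/w4.png",np.hstack([cv2.resize(b["img"][130:350,160:480],(400,275)),cv2.resize(c["img"][110:260,260:460],(400,275))]))
```

```text
Traceback (most recent call last):
plant.MotionError: the arm cannot follow that straight line within its joint ranges
```

Run:
```python
from rock import *
print(bot.get_state()["qpos"].round(2),bot.get_state()["t"])
for z in (-.02,-.026,-.032):
  for dg in range(-90,271,30):
    q=bot.solve_ik([.436,-.006,z],down(np.radians(dg)))
    if q is not None: print(z,dg,np.round(q,2))
for t in (.1,.2,.3):
  for z in (-.026,-.032):
    rv=(R.from_rotvec([0,-t,0])*R.from_rotvec(down(np.radians(90)))).as_rotvec()
    print("tilt",t,z,bot.solve_ik([.436+.045*np.sin(t),-.006,z],rv))
```

```text
[-0.07  0.49  0.03  2.18 -0.03  0.47  1.23] 37.8167
-0.02 -90 [ 0.18  0.76 -0.33  2.24  0.96  0.28 -2.58]
-0.02 -60 [-0.26  0.78  0.31  2.25 -1.02  0.26 -0.07]
-0.02 -30 [ 0.18  0.76 -0.33  2.24  0.96  0.28 -1.53]
-0.02 0 [ 0.18  0.76 -0.33  2.24  0.96  0.28 -1.01]
-0.02 30 [ 0.18  0.76 -0.33  2.24  0.96  0.28 -0.49]
-0.02 60 [ 0.18  0.76 -0.33  2.24  0.96  0.28  0.04]
-0.02 90 [ 0.18  0.76 -0.33  2.24  0.96  0.28  0.56]
-0.02 120 [ 0.18  0.76 -0.33  2.24  0.96  0.28  1.08]
-0.02 150 [ 0.18  0.76 -0.33  2.24  0.96  0.28  1.61]
-0.02 180 [ 0.18  0.76 -0.33  2.24  0.96  0.28  2.13]
-0.02 210 [ 0.18  0.77 -0.34  2.24  0.98  0.29  2.64]
-0.02 240 [ 0.61  1.02 -1.06  2.23  1.36  0.87  2.79]
-0.02 270 [ 0.18  0.76 -0.33  2.24  0.96  0.28 -2.58]
-0.026 -90 [-0.27  0.79  0.32  2.26 -1.1   0.26 -0.53]
-0.026 -60 [-0.25  0.79  0.3   2.26 -1.06  0.24 -0.04]
-0.026 -30 [ 0.18  0.78 -0.33  2.24  1.01  0.27 -1.58]
-0.026 0 [ 0.18  0.78 -0.33  2.24  1.01  0.27 -1.06]
-0.026 30 [ 0.18  0.78 -0.33  2.24  1.01  0.27 -0.54]
-0.026 60 [ 0.18  0.78 -0.33  2.24  1.01  0.27 -0.01]
-0.026 90 [ 0.18  0.78 -0
[... 822 characters left out ...]
3  2.25  1.06  0.27  1.51]
-0.032 180 [ 0.14  0.78 -0.28  2.25  0.99  0.23  2.11]
-0.032 210 [ 0.16  0.79 -0.31  2.25  1.03  0.25  2.58]
-0.032 240 [ 0.29  0.82 -0.5   2.24  1.21  0.38  2.94]
-0.032 270 [ 0.18  0.79 -0.33  2.25  1.06  0.27 -2.68]
tilt 0.1 -0.026 [ 0.60771744  1.02900664 -1.06107954  2.32280343  1.58245981  0.85301481
 -0.04176184]
tilt 0.1 -0.032 [ 0.60712785  1.04692607 -1.0610492   2.32366033  1.60198721  0.86394447
 -0.05472593]
tilt 0.2 -0.026 [ 0.60040576  1.04021248 -1.05943947  2.41285675  1.79967914  0.88640821
 -0.25608129]
tilt 0.2 -0.032 [ 0.59991168  1.05984727 -1.05956552  2.4135447   1.8165625   0.90142547
 -0.26550273]
tilt 0.3 -0.026 None
tilt 0.3 -0.032 None
```

Run:
```python
from rock import *
a=np.radians(71.2)
qt=np.array(bot.solve_ik([.436,-.006,-.028],down(a))); print(qt.round(2))
qm=qt.copy(); qm[1]-=.22
bot.move_j(qm); print(bot.get_state()["eef_pos"])
q2=bot.solve_ik([.436,-.006,.05],down(a)); print(np.round(q2,2)); bot.move_j(q2)
try:
    print("hit",bot.move_linear([.436,-.006,-.028],.1,threshold=6),bot.get_state()["eef_pos"])
except bot.MotionError as x: print(x)
print(bot.get_state()["t"])
```

```text
[ 0.18  0.78 -0.33  2.24  1.03  0.27  0.17]
[ 0.50394663 -0.01852383  0.07469001]
[ 0.34  0.65 -0.57  2.21  0.77  0.49  0.4 ]
hit False [ 0.4363687  -0.00584499 -0.02762209]
40.1
```

Run:
```python
from rock import *
bot.gripper_to(.045,25); print("w",bot.get_state()["gripper_width"])
e=bot.get_state()["eef_pos"]; bot.move_linear([e[0],e[1],.06],.12)
s=bot.get_state();print(s["gripper_width"],s["force"],s["t"])
b=bot.camera("wrist");c=bot.camera("scene")
cv2.imwrite("pics/w4.png",np.hstack([cv2.resize(b["img"][130:350,160:480],(400,275)),cv2.resize(c["img"][110:260,260:460],(400,275))]))
```

```text
w 0.05363845877066843
0.05364471681354824 [ 0.27497266 -0.82816836 -0.78378432] 41.3417
```

View pics/w4.png

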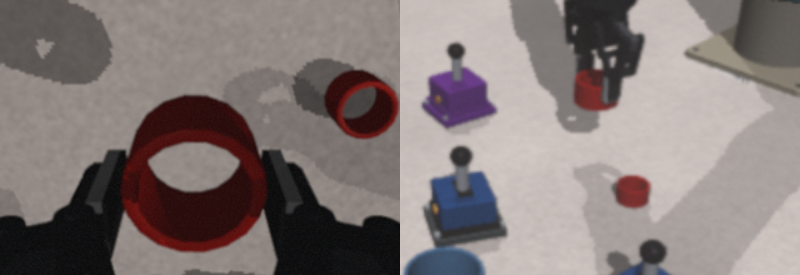

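The collar is held upright, the gripper reads 53.6 mm, and the smaller ring is still on the table. Carry it to the right-hand lever.

Run:
```python
from rock import *
a=np.radians(71.2); X,Y=.6281,-.2343
e=bot.get_state()["eef_pos"]; bot.move_linear([e[0],e[1],.13],.15)
print(pose_over(X,Y,a,.13)); bot.sleep(.2)
print("hit1",bot.move_linear([X,Y,.04],.08,threshold=4),bot.get_state()["eef_pos"])
if bot.get_state()["eef_pos"][2]<.045:
    print("hit2",bot.move_linear([X,Y,.022],.015,threshold=4),bot.get_state()["eef_pos"])
s=bot.get_state();print(s["gripper_width"],s["force"],s["t"])
b=bot.camera("wrist");c=bot.camera("scene")
cv2.imwrite("pics/w5.png",np.hstack([cv2.resize(b["img"][130:350,160:480],(400,275)),cv2.resize(c["img"][120:220,170:310],(400,275))]))
```

```text
(np.float64(0.6404077084200817), np.float64(1.2426744274199626))
hit1 False [ 0.6286734  -0.2343327   0.04068737]
hit2 True [ 0.62796987 -0.23423173  0.02789416]
0.05336525051202966 [-0.70265436  0.32228499  4.4985696 ] 45.4833
```

View pics/w5.png

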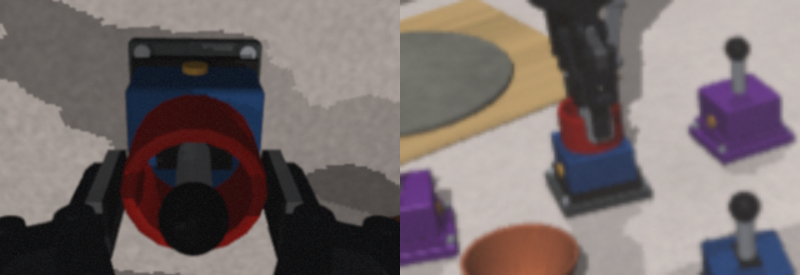

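The collar met the block at TCP z=0.0279 (0.0274 expected) with the knob inside the ring. Release, retreat and check.

Run:
```python
from rock import *
bot.gripper_to(.082); print(bot.get_state()["gripper_width"])
bot.move_linear([.6281,-.2343,.13],.08)
bot.move_linear([.53,-.10,.20],.15)
bot.sleep(.3)
s=bot.get_state();print(s["t"],s["force"])
c=bot.camera("scene");t=bot.camera("top")
for q in blobs(t["img"],(0,170,40),(6,255,255),15)+blobs(t["img"],(174,170,40),(180,255,255),15):
    r=cv2.minAreaRect((world(t,q,.089)[:,:2]*1000).astype(np.float32));print(q.mean(0).round(),np.round(r[0],1),np.round(r[1],1))
cv2.imwrite("pics/w6.png",np.hstack([cv2.resize(c["img"][120:220,170:310],(400,275)),cv2.resize(t["img"][140:240,350:495],(400,275))]))
```

```text
0.08215405617408432
49.075 [0.36219342 0.46064068 0.79414777]
[421. 183.] [ 631.6 -230.4] [40.4 56.1]
```

View pics/w6.png

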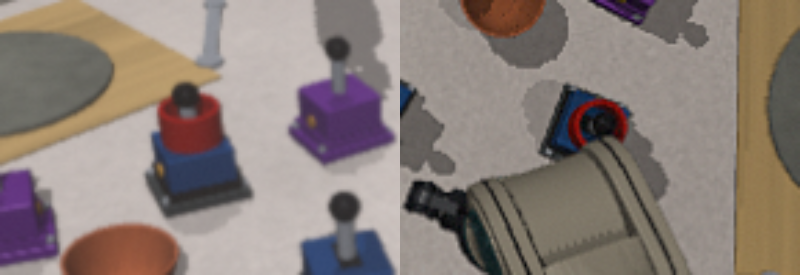

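Run:
```python
from plant import bot
bot.hand_in(); print(bot.get_state()["t"])
```

```text
the job is handed in; nothing more can be done
the job is handed in; nothing more can be done
```

I rocked all three blue levers left, then right, and found the right-hand one loose. The larger red collar now stands over that lever, released, and I handed the job in at about 49 s of the 72 s allowed.

- **Play at the knob:** the left lever moved 0.83 mm, the middle 0.93 mm and the right 12.8 mm between stops. I stopped each push at a 5.5 N change in force. The forces read just after each stop were only 0–2 N, so I judged the play from the stop positions.
- **Placing:** the collar touched the block at TCP z = 0.0279 m, where I expected 0.0274 m. The last pictures show it flat on the block around the knob, with the gripper clear. In the top view the arm hides part of the ring, so its centre came out only roughly, within about 5 mm of the block's middle.
- **Mug, bowl and leaf:** the arm never went near them. I did not measure their positions again at the end.
- **Disagreement with the description:** the pad tips sit about 40–48 mm behind the stated TCP. My first try on the left lever therefore passed over its knob without touching it, and I corrected the heights from the camera views.

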